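# Isolate the tube rocker and wedge its tray off the rests

## Robot

A 6-joint arm with a two-finger parallel gripper is mounted at the origin on the work surface. World frame = base frame: x ahead of the robot, y to its left, z up, the work surface at z = 0. Lengths are in m, angles in rad, forces in N, time in s.
With the tool pointing down it reaches from about 0.35 to 0.8 m from the base axis. Payload 7.3 kg.
Tool frame: the origin (TCP) lies midway between the tips of the shut fingers; the grasp point (between the pads) lies manip.hold_point_z behind it (manip.hold_point_z is the distance from the TCP to the grasp point, in m); z points along the fingers, y is the line along which they close (so a half turn about z gives the same grasp; the last joint's range is limited). The gripper opens to 85 mm and grips with 20 to 120 N. Pads are 22 mm wide; open, the fingers measure 114 mm over their backs; the gripper's body (76 mm by 85 mm) begins 54 mm behind the grasp point. The pads swing forward as they close: fully open they stand 13 mm farther back than shut.
Start: joints at [-1.455, 0.342, 1.524, -0, 1.275, -0.146], TCP at [0.136, -0.507, 0.231] pointing down, gripper open.
Joint ranges: [-2.53, 2.53], [-0.77, 2.02], [0.04, 2.7], [-1, 4.14], [0.28, 2.66], [-3.11, 3.11]. Speed limits (rad/s): [2.57, 2.57, 3.14, 3.14, 3.14, 3.14].

## Interface

Orientations are given as a unit quaternion [x, y, z, w].
In Python, from station import manip gives the robot as it stands. The module is installed in compiled form; this text tells all that it offers.
- The arm moves only by the tool move_arm, never from a script. Its arguments are lists of equal length, an entry for each row: "dp": the shift along the world's x, y, z scaled (see below), a list of three; "twist": the turn, a rotation vector about the world's x, y, z scaled (see below), a list of three. A call has 1 to 20 rows; each row is the pose to reach, as a shift and turn from the pose commanded when the call began, turning the shorter way round; what a row does not reach only later rows make up. The controller multiplies each number of a shift by 0.2 m and each number of a turn by 360 degrees. A row lasts 1/12 s, in which the tool goes at most 41.7 mm and 7.16 degrees, less where a joint would pass 70% of its speed; a pose out of reach is approached as far as the arm can. A call with a number of a shift or a turn outside -1 to 1 is refused whole. A call with a gripper value outside its range is refused whole. "hand" is the opening in per cent of the stroke, from 0 (shut) to 100 (fully open), set as the call begins (left out, the last holds). The fingers move at their own pace and stop on an object; "force" is the grip in N (left out, the last holds). Time passes only in rows, so rows that repeat a pose let the fingers close. It gives the time, the measured TCP pose, the force, the opening and the grip force at its end, in the units of the state.
- manip.sense(): the state, without advancing time (a new reading comes with each control period).
- manip.snapshot(name): name is "side" or "top"; returns a dict with "image" (420x560x3 uint8, red, green, blue), "z_map" (420x560 float32, m along the optical axis (not along the pixel's ray), 0 where there is no reading), "fx", "fy", "cx", "cy" (pixels), "extrinsics" (4x4, takes a point from camera to world coordinates). Camera axes: x right, y up, looking along -z (the intrinsics and any distortion apply to the point x, -y, -z); pixel columns grow to the right and rows downward; lengths in m; the calibration is good to about 2 mm. A picture is of the moment at which its call begins.
- manip.close_job(): hands the job in; it is judged then, once.
The state is a dict: "time": time; "q": joint angles; "qvel": joint speeds; "effort": joint torques, N m; "tcp_pos": TCP position; "tcp_rot": TCP orientation; "force": force on the tool from outside, world axes, zero at the start; "torque": the same for the moment, N m; "grip_width": finger opening in m; "gripper_force": force on a finger pad.
Only numpy, scipy, OpenCV 4.12 (cv2) and the standard library are available. Lean on these libraries where they do the work, as an engineer would, in place of code of your own. Each camera call takes 0.05 s, during which the arm holds its last target. There are 200 camera calls.

## Task

The tray of the tube rocker has to be raised so that its rests can be inspected. First switch the rocker off by flipping the lever of the toggle switch box right over to its other side. Then pick up the wedge by its upright grip and slide it, flat on the bench and thin end first, under the rolled lip at the front of the tray until the lip has just risen about 5 mm (3 to 8 mm); finish there, still gripping the wedge, with the wedge alone carrying the tray, and leave the other things where they lie.

Things in the scene. Friction and masses are not known exactly. Their poses are not given: they have to be found in the camera images.
- rocker: tube rocker fixed to the bench. Origin on the bench, x axis from its front (lip side, facing the robot) to its rear. White base x -30 to +130 mm, 200 mm wide, 50 mm high; above it an aluminium tray x -130 to +120 mm, 220 mm wide, top at z = 62 mm, tubes on it up to z = 80 mm. The tray overhangs the base in front by 100 mm, open below: room for the wedge
- lip (a point): lip hanging from the tray's front edge at x = -130 mm, y = 0 in the rocker's frame: plate 120 mm wide (y), 4 mm thick, lower edge a rolled bar 8 mm in diameter. This point: middle of the bar's underside, 18 mm above the bench when the tray rests. The tray is hinged 240 mm behind it and falls back by its weight, pressing down at the lip with about 3 to 6 N
- wedge: loose grey plastic wedge, 134 mm long, 36 wide, 160 g. Origin on its underside below the middle of its upright grip; x points to the thin end. Grip: block 24 (x) x 36 (y), 63 mm tall, x -12 to +12 mm; ahead the top slopes straight from 30 mm high at x = 12 to 4 mm high at the thin end, x = 122 mm. It meets the resting lip about 59 mm behind its thin end; 5 mm lift at about 80 mm
- switch_box: grey toggle switch box fixed to the bench, 90 (x) x 70 (y) x 45 mm high; origin at the centre of its underside. The box and the wedge lie on opposite sides of the bench, either way round
- switch (a joint): toggle lever on top of the switch box, pivot at the middle of its top (z = 45 mm), turning about the box's y axis. 0 = on, leaning 0.5 rad to the box's -x; 1.0 = off, leaning 0.5 rad to the box's +x. It is heavy and drops by its weight to either end once past the middle (0.5); about 1 N at the ball moves it
- switch_tip (a point): centre of the black ball, 24 mm in diameter, at the end of the switch lever, 70 mm from its pivot (about 106 mm above the bench at either end of its throw); the rod below it is 10 mm thick
- block: flat shim block of the same grey plastic as the wedge, 70 x 36 x 18 mm: a bystander; its origin is the centre of its underside
- tape: roll of dark tape lying flat, 80 mm across, 24 mm high: a bystander; its origin is the centre of its underside
- marker: marker pen, 110 mm long, 14 mm thick, lying: a bystander; its origin is the centre of its underside
- bottle: white bottle, 60 mm across, 140 mm tall, standing: a bystander; its origin is the centre of its underside
- carton: open white carton, 100 x 120 mm, 60 mm high: a bystander; its origin is the centre of its underside
- mouse: black computer mouse, 100 x 60 mm, 32 mm high: a bystander; its origin is the centre of its underside
- tissue: roll of paper, 100 mm across, 100 mm tall, standing: a bystander; its origin is the centre of its underside
Things that resemble listed ones, but are neither listed nor needed, are in the scene too. Leave any green or orange look-alike of the wedge alone.

How it is judged:
On the way, in this order (a step that is already met when the one before it is completed fails the run):
1. the switch lever is flipped to off, over on the other side (value of joint switch above 0.85 rad), for 0.2 s.
2. the gripped wedge, flat on the bench, carries the tray's lip 3 to 8 mm up (height (world z) of lip between 0.021 and 0.026 m and contact force between wedge and rocker above 0.8 N and contact force between the fingers and wedge above 3 N and angle between wedge's own z axis and vertical below 0.1 rad and height (world z) of wedge below 0.006 m and contact force between each of the fingers, the arm and rocker below 0.3 N), for 0.2 s.
At the end, for the whole second after the job is handed in: Switch lever at off (over 0.85 rad). Lip 3 to 8 mm up (21 to 26 mm above the bench), pressing on the wedge (over 0.8 N); wedge flat on the bench (underside below 6 mm, tilt under 0.1 rad), still held by the fingers (over 3 N); the robot touches no part of the rocker (all of step 2 and value of joint switch above 0.85 rad); the arm keeps its last pose, push and grip.
It fails at once if a bystander is shoved more than 40 mm (distance of any of block, tape, marker, bottle, carton, mouse, tissue from where it was at the start of the episode above 0.04 m).
It fails at once if the tray is raised while the switch is still on (height (world z) of lip above 0.0205 m and value of joint switch below 0.5 rad).
It also fails if it takes over 59 s, if anything falls off the work surface, if the arm or the gripper's body presses on something with over 40 N, if the wrist force passes 120 N, or if a joint passes its speed limit or range.

## Working session

There is one attempt and no reset: what is moved stays moved. The work goes in short steps, Python scripts to look and compute and a tool call to move; the robot and the scene stay as the last step left them, time stands still between calls to the robot, and variables do not carry over. Pictures are saved under pics/ and viewed, at most 10 in all, crops included, and the job is handed in when it is done.

Besides the shell and the picture viewer there is one more tool, called after "Call:" in YAML: its name, and indented under it one key for each argument. move_arm: Moves the arm, as the interface text tells. Shifts and turns lie within -1 to 1; 1 stands for 0.2 m of shift or 360 degrees of turn. Its arguments: {"type":"object","properties":{"dp":{"type":"array","items":{"type":"array","items":{"type":"number","minimum":-1,"maximum":1}}},"twist":{"type":"array","items":{"type":"array","items":{"type":"number","minimum":-1,"maximum":1}}},"hand":{"type":"number"},"force":{"type":"number"}},"required":["dp","twist"]}

```bash
mkdir -p pics; cat > h.py <<'E'
import numpy as np, cv2
from station import manip
def snap(n):
    s=manip.snapshot(n); return s
def cloud(s):
    z=s["z_map"]; v,u=np.mgrid[:z.shape[0],:z.shape[1]]
    x=(u-s["cx"])/s["fx"]*z; y=(v-s["cy"])/s["fy"]*z
    P=np.stack([x,-y,-z],-1)@s["extrinsics"][:3,:3].T+s["extrinsics"][:3,3]
    P[z==0]=np.nan
    return P
E
python3 - <<'E'
from h import *
for n in("top","side"):
    s=snap(n); np.savez(n,**s); P=cloud(s); cv2.imwrite(f"pics/{n}1.png",s["image"][:,:,::-1])
    print(n,s["fx"],s["extrinsics"].round(3).tolist(),list(s.keys()))
    print(P[::70,::80].round(3).tolist())
print(manip.sense(),manip.hold_point_z)
E
```

```text
top 538.4324202411507 [[-0.01, 0.995, -0.101, 0.326], [-1.0, -0.011, -0.011, 0.0], [-0.012, 0.101, 0.995, 1.503], [0.0, 0.0, 0.0, 1.0]] ['image', 'z_map', 'fx', 'fy', 'cx', 'cy', 'extrinsics']
[[[1.494, 1.263, -0.755], [1.483, 0.903, -0.744], [1.48, 0.553, -0.75], [1.479, 0.202, -0.758], [1.469, -0.149, -0.75], [1.469, -0.5, -0.76], [1.459, -0.846, -0.751]], [[0.892, 0.833, -0.004], [0.868, 0.577, 0.053], [0.871, 0.357, 0.036], [0.878, 0.134, 0.007], [0.877, -0.095, 0.003], [0.867, -0.321, 0.019], [0.849, -0.531, 0.062]], [[0.685, 0.824, -0.003], [0.68, 0.59, 0.006], [0.678, 0.363, 0.003], [0.676, 0.136, -0.003], [0.658, -0.088, 0.064], [0.657, -0.307, 0.055], [0.666, -0.543, 0.004]], [[0.478, 0.789, 0.045], [0.48, 0.585, 0.003], [0.477, 0.36, 0.004], [0.475, 0.136, 0.0], [0.473, -0.089, 0.001], [0.466, -0.303, 0.047], [0.468, -0.535, 0.001]], [[0.287, 0.798, 0.013], [0.285, 0.579, 0.005], [0.283, 0.358, -0.0], [0.281, 0.136, -0.001], [0.279, -0.085, 0.004], [0.276, -0.306, 0.001], [0.274, -0.526, 0.002]], [[0.096, 0.795, 0.003], [0.094, 0.576, -0.0], [0.091, 0.358, -0.008], [0.092, 
[... 1320 characters left out ...]
': array([-1.45494900e+00,  3.42678143e-01,  1.52494065e+00, -1.50690682e-06,
        1.27537049e+00, -1.45993115e-01]), 'qvel': array([-6.61869657e-04, -9.73001957e-04, -2.14780942e-03, -8.13207138e-05,
        8.02136428e-04, -1.13855317e-03]), 'effort': array([ 2.61409470e-03, -4.34442973e+01, -2.46491057e+01, -2.20201000e-04,
        4.58459719e-03, -1.39816308e-06]), 'tcp_pos': array([ 0.13588368, -0.50674068,  0.23067573]), 'tcp_rot': array([ 9.91441911e-01,  1.30546729e-01,  9.80466225e-06, -6.98247152e-04]), 'force': array([-0.303074  , -0.25654594, -0.56225664]), 'torque': array([-0.02851122,  0.00338551, -0.03694654]), 'gripper_force': 0.0, 'grip_width': 0.08531145969908017} 0.0187
```

View pics/top1.png

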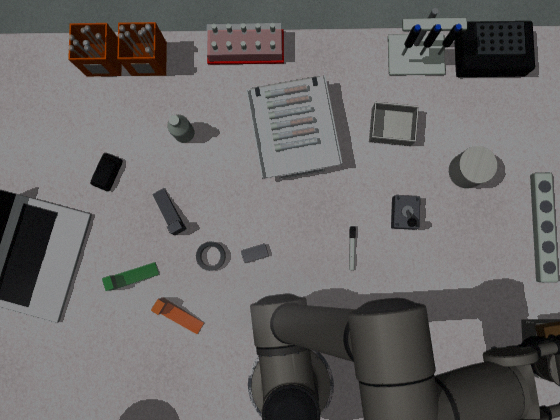

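View pics/side1.png

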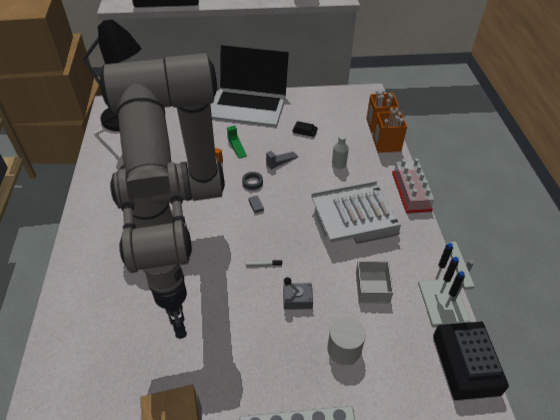

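The top view shows the wedge at (170,210), with its grip at the lower end (~(178,228)) and thin end at the upper left. The rocker is at (295,128), with its lip edge at the bottom around (305,175), and the switch box at (406,212). The side view shows the lever ball at (288,281), leaning towards the robot, with the wedge at (283,158).

```bash
python3 - <<'E'
import cv2,numpy as np
t=cv2.imread("pics/top1.png");s=cv2.imread("pics/side1.png")
def c(im,x,y,w,h,W,H): 
    return cv2.resize(im[y:y+h,x:x+w],(W,H),interpolation=cv2.INTER_CUBIC)
a=c(t,240,65,110,125,396,300*125//83*1) if 0 else None
A=np.hstack([cv2.resize(t[180:245,145:195],(300,390),interpolation=2),cv2.resize(t[185:240,380:430],(300,330),interpolation=2)[:330].copy() if 0 else cv2.resize(t[180:245,380:430],(300,390),interpolation=2)])
cv2.imwrite("pics/c1.png",A)
B=np.vstack([np.hstack([cv2.resize(t[70:190,240:350],(440,480),interpolation=2),cv2.resize(s[130:190,260:310],(300,360),interpolation=2)if 0 else cv2.resize(s[270:320,275:325],(350,480),interpolation=2)])])
cv2.imwrite("pics/c2.png",B)
E
```

```text
(no output)
```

View pics/c1.png

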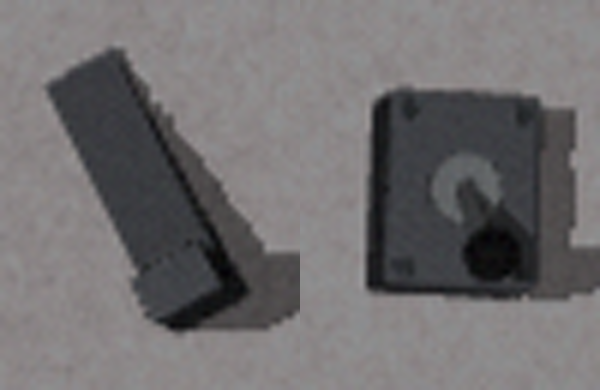

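View pics/c2.png

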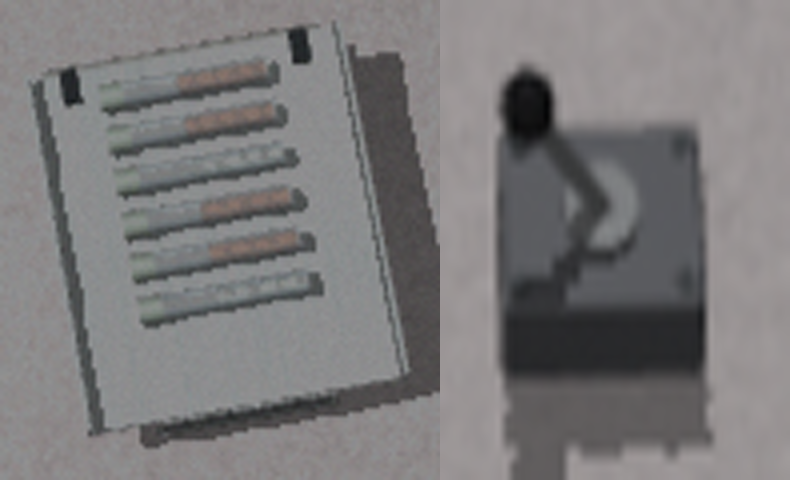

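Crop 1 shows the wedge's thin end corners at about (152.8,194.7) and (165.3,187.8), with the grip top around (175,227). The box top is upright and rectangular, with the ball at (411.7,221.7). Crop 2 shows the tray top corners and the lever leaning to -x.

```bash
cat >> h.py <<'E'
def ray(s,u,v,z):
    d=s["extrinsics"][:3,:3]@np.array([(u-s["cx"])/s["fx"],-(v-s["cy"])/s["fy"],-1]); o=s["extrinsics"][:3,3]
    return (o+d*(z-o[2])/d[2]).round(4)
E
python3 - <<'E'
from h import *
s=dict(np.load("top.npz")); 
print("tray",[ray(s,240+x/4,70+y/4,.062).tolist() for x,y in[(43,80),(335,23),(408,372),(101,431)]])
print("box",[ray(s,380+(x-300)/6,180+y/6,.045).tolist() for x,y in[(390,90),(540,93),(537,288),(385,288)]])
print("disc",ray(s,380+165/6,180+188/6,.047),"ball",ray(s,380+191/6,180+250/6,.106))
print("thin",[ray(s,145+x/6,180+y/6,z).tolist() for x,y,z in[(47,88,.004),(122,47,.004)]])
print("hinge grip line",[ray(s,145+x/6,180+y/6,z).tolist() for x,y,z in[(205,240,.063),(135,274,.063),(180,330,0),(245,290,0)]])
P=cloud(s); sub=P[205:245,150:200]; m=sub[...,2]>.05; print("grip top",m.sum(),np.nanmedian(sub[m],0),sub[m].max(0),sub[m].min(0))
s2=dict(np.load("side.npz")); print("side ball",ray(s2,275+85/7,270+105/9.6,.106))
Q=cloud(s2); sub=Q[130:190,255:310]; m=sub[...,2]>.05; print("grip side",m.sum(),np.nanmedian(sub[m],0))
E
```

```text
tray [[0.8009, 0.0998, 0.062], [0.8385, -0.1016, 0.062], [0.5942, -0.1468, 0.062], [0.5562, 0.0615, 0.062]]
box [[0.5074, -0.2907, 0.045], [0.5053, -0.3585, 0.045], [0.4168, -0.354, 0.045], [0.4175, -0.2857, 0.045]]
disc [ 0.4622 -0.3227  0.047 ] ball [ 0.4296 -0.3199  0.106 ]
thin [[0.5211, 0.3806, 0.004], [0.5401, 0.3456, 0.004]]
hinge grip line [[0.444, 0.2936, 0.063], [0.429, 0.3249, 0.063], [0.4072, 0.3178, 0.0], [0.4255, 0.2875, 0.0]]
grip top 131 [0.42548713 0.30642323 0.06312438] [0.44431476 0.3258599  0.06945453] [0.4091928  0.28633834 0.05075307]
side ball [ 0.4309 -0.3192  0.106 ]
grip side 62 [0.4259778  0.3010875  0.05909396]
```

Call:
move_arm:
  dp:
    - [1,0.93,0]
    - [1,0.93,0]
    - [1,0.93,0]
    - [1,0.93,0]
    - [1,0.93,0]
    - [1,0.93,0]
    - [1,0.93,0]
    - [1,0.93,-0.7]
    - [1,0.93,-0.7]
    - [1,0.93,-0.7]
    - [1,0.93,-0.7]
    - [1,0.93,-0.7]
  twist:
    - [0,0,-0.05]
    - [0,0,-0.05]
    - [0,0,-0.05]
    - [0,0,-0.05]
    - [0,0,-0.05]
    - [0,0,-0.05]
    - [0,0,-0.05]
    - [0,0,-0.05]
    - [0,0,-0.05]
    - [0,0,-0.05]
    - [0,0,-0.05]
    - [0,0,-0.05]
  hand: 0
  force: 40

```text
time: 1.1
tcp_pos: [0.3341, -0.3186, 0.0875]
tcp_rot: [1.0, -0.026, -0.003, -0.003]
force: [-1.1, -0.2, -0.1]
grip_width: -0.0001
gripper_force: 0.0
```

Call:
move_arm:
  dp:
    - [0.15,0,0]
    - [0.3,-0.01,0]
    - [0.36,-0.01,0]
    - [0.42,-0.01,0]
    - [0.48,-0.01,0]
    - [0.54,-0.01,0]
    - [0.6,-0.01,0]
    - [0.66,-0.01,0]
    - [0.72,-0.01,0]
    - [0.72,-0.01,0]
    - [0.72,-0.01,0]
  twist:
    - [0,0,0]
    - [0,0,0]
    - [0,0,0]
    - [0,0,0]
    - [0,0,0]
    - [0,0,0]
    - [0,0,0]
    - [0,0,0]
    - [0,0,0]
    - [0,0,0]
    - [0,0,0]

```text
time: 2.02
tcp_pos: [0.4752, -0.3234, 0.0924]
tcp_rot: [1.0, -0.026, -0.005, -0.0]
force: [-21.0, -2.2, 8.0]
grip_width: 0.0
gripper_force: 10.5
```

Call:
move_arm:
  dp:
    - [-0.2,0,0]
    - [-0.3,0,0.1]
    - [-0.3,0,0.3]
    - [-0.5,0.1,0.5]
    - [-0.5,0.3,0.5]
    - [-0.5,0.5,0.5]
    - [-0.5,0.7,0.5]
    - [-0.5,0.9,0.5]
    - [-0.5,0.98,0.5]
    - [-0.5,0.98,0.5]
  twist:
    - [0,0,0]
    - [0,0,0]
    - [0,0,0]
    - [0,0,0]
    - [0,0,0]
    - [0,0,0]
    - [0,0,0]
    - [0,0,0]
    - [0,0,0]
    - [0,0,0]
  hand: 100

```text
time: 2.85
tcp_pos: [0.3797, -0.124, 0.193]
tcp_rot: [1.0, -0.024, 0.001, 0.0]
force: [-0.2, 0.5, -1.3]
grip_width: 0.0853
gripper_force: 0.0
```

```bash
python3 - <<'E'
from h import *
t=snap("top")["image"][:,:,::-1]
s=snap("side")["image"][:,:,::-1]
cv2.imwrite("pics/c3.png",np.hstack([cv2.resize(t[180:245,380:430],(300,390),interpolation=2),cv2.resize(s[260:325,270:330],(360,390),interpolation=2)]))
print(manip.sense()["tcp_pos"],manip.sense()["q"])
E
```

```text
[ 0.38054389 -0.12704451  0.19278509] [-5.13547146e-01  1.54427838e-01  1.89718021e+00 -3.85358525e-04
  1.08694163e+00  1.10785332e+00]
```

View pics/c3.png

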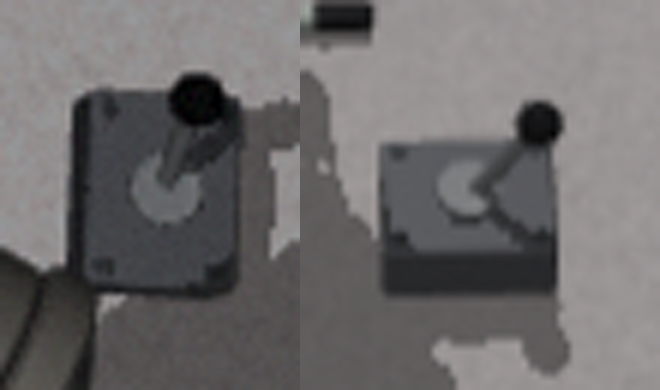

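The lever now leans to +x, so the switch is off. Next is the wedge.

Call:
move_arm:
  dp:
    - [0.22,1,0]
    - [0.22,1,0]
    - [0.22,1,0]
    - [0.22,1,0]
    - [0.22,1,0]
    - [0.22,1,0]
  twist:
    - [0,0,0.087]
    - [0,0,0.087]
    - [0,0,0.087]
    - [0,0,0.087]
    - [0,0,0.087]
    - [0,0,0.087]

```text
time: 3.45
tcp_pos: [0.4257, 0.0772, 0.1921]
tcp_rot: [0.969, 0.248, 0.001, -0.001]
force: [-0.9, -0.0, 0.0]
grip_width: 0.0853
gripper_force: 0.0
```

Call:
move_arm:
  dp:
    - [0,1,0]
    - [0,1,0]
    - [0,1,0]
    - [0,1,0]
    - [0,1,0]
    - [0,1,0]
    - [0,1,0]
  twist:
    - [0,0,0]
    - [0,0,0]
    - [0,0,0]
    - [0,0,0]
    - [0,0,0]
    - [0,0,0]
    - [0,0,0]

```text
time: 4.03
tcp_pos: [0.4248, 0.2733, 0.1914]
tcp_rot: [0.969, 0.245, 0.0, 0.0]
force: [-0.1, -0.3, -0.2]
grip_width: 0.0853
gripper_force: 0.0
```

```bash
python3 - <<'E'
from h import *
from scipy.spatial.transform import Rotation as R
s=manip.sense();print(s["tcp_pos"],R.from_quat(s["tcp_rot"]).as_matrix().round(3).tolist(),s["force"])
E
```

```text
[0.42479353 0.27331293 0.19138718] [[0.88, 0.476, 0.001], [0.476, -0.88, -0.0], [0.0, 0.001, -1.0]] [-0.14990536 -0.29661941 -0.1505244 ]
```

Call:
move_arm:
  dp:
    - [0,0.16,0]
    - [0,0.16,-0.2]
    - [0,0.16,-0.4]
    - [0,0.16,-0.55]
    - [0,0.16,-0.7]
    - [0,0.16,-0.8]
    - [0,0.16,-0.85]
    - [0,0.16,-0.85]
  twist:
    - [0,0,0]
    - [0,0,0]
    - [0,0,0]
    - [0,0,0]
    - [0,0,0]
    - [0,0,0]
    - [0,0,0]
    - [0,0,0]

```text
time: 4.7
tcp_pos: [0.4238, 0.3027, 0.0197]
tcp_rot: [0.97, 0.243, -0.002, 0.001]
force: [0.5, -0.6, 0.9]
grip_width: 0.0852
gripper_force: 0.0
```

Call:
move_arm:
  dp:
    - [0,0,0]
    - [0,0,0]
    - [0,0,0]
    - [0,0,0]
    - [0,0,0]
    - [0,0,0]
    - [0,0,0]
    - [0,0,0]
  twist:
    - [0,0,0]
    - [0,0,0]
    - [0,0,0]
    - [0,0,0]
    - [0,0,0]
    - [0,0,0]
    - [0,0,0]
    - [0,0,0]
  hand: 0
  force: 60

```text
time: 5.37
tcp_pos: [0.4247, 0.3054, 0.0228]
tcp_rot: [0.97, 0.245, 0.001, -0.0]
force: [-0.9, -1.0, 6.5]
grip_width: 0.0352
gripper_force: 59.9
```

Call:
move_arm:
  dp:
    - [0,0,0.1]
    - [0,0,0.25]
    - [0,0,0.4]
    - [-0.02,-0.15,0.4]
    - [-0.02,-0.3,0.4]
    - [-0.03,-0.45,0.4]
    - [-0.03,-0.6,0.4]
    - [-0.04,-0.75,0.4]
    - [-0.05,-0.9,0.4]
    - [-0.05,-0.95,0.4]
  twist:
    - [0,0,0]
    - [0,0,0]
    - [0,0,0]
    - [0,0,-0.01]
    - [0,0,-0.02]
    - [0,0,-0.03]
    - [0,0,-0.04]
    - [0,0,-0.051]
    - [0,0,-0.051]
    - [0,0,-0.051]

```text
time: 6.2
tcp_pos: [0.4131, 0.1122, 0.1017]
tcp_rot: [0.996, 0.086, -0.0, 0.0]
force: [-0.7, -0.7, -1.2]
grip_width: 0.0357
gripper_force: 59.9
```

Call:
move_arm:
  dp:
    - [0,-0.15,0]
    - [0,-0.3,0]
    - [0,-0.45,0]
    - [0,-0.6,0]
    - [0,-0.75,0]
    - [0,-0.88,0]
    - [0,-0.93,0]
    - [0,-0.93,0]
    - [0,-0.93,0]
    - [0,-0.93,0]
  twist:
    - [0,0,0]
    - [0,0,0]
    - [0,0,0]
    - [0,0,0]
    - [0,0,0]
    - [0,0,0]
    - [0,0,0]
    - [0,0,0]
    - [0,0,0]
    - [0,0,0]

```text
time: 7.03
tcp_pos: [0.4137, -0.07, 0.1013]
tcp_rot: [0.996, 0.087, -0.0, -0.0]
force: [-0.6, -0.7, -2.2]
grip_width: 0.0352
gripper_force: 60.1
```

```bash
python3 - <<'E'
from h import *
from scipy.spatial.transform import Rotation as R
t=snap("top");s=snap("side");np.savez("top2",**t);np.savez("side2",**s)
a=cv2.resize(t["image"][100:250,250:400,::-1],(400,400),interpolation=2)
b=cv2.resize(s["image"][160:310,250:400,::-1],(400,400),interpolation=2)
cv2.imwrite("pics/c4.png",np.hstack([a,b]))
s=manip.sense();print(s["tcp_pos"],R.from_quat(s["tcp_rot"]).as_matrix().round(3).tolist(),s["force"],s["grip_width"])
E
```

```text
[ 0.41382397 -0.06986817  0.10133614] [[0.985, 0.175, -0.0], [0.175, -0.985, 0.0], [-0.0, -0.0, -1.0]] [-0.11962944 -0.13993654 -1.26132598] 0.03532707487008868
```

View pics/c4.png

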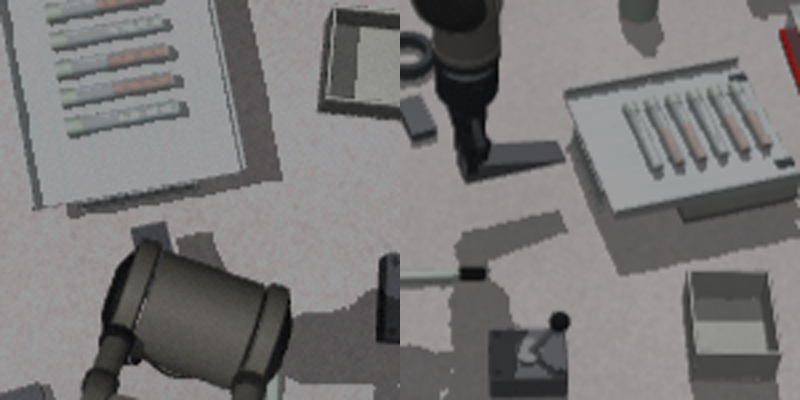

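Call:
move_arm:
  dp:
    - [0,0,-0.13]
    - [0,0,-0.26]
    - [0,0,-0.34]
    - [0,0,-0.37]
    - [0,0,-0.393]
    - [0,0,-0.393]
    - [0,0,-0.393]
  twist:
    - [0,0,0]
    - [0,0,0]
    - [0,0,0]
    - [0,0,0]
    - [0,0,0]
    - [0,0,0]
    - [0,0,0]

```text
time: 7.72
tcp_pos: [0.4146, -0.0709, 0.0235]
tcp_rot: [0.996, 0.087, 0.001, 0.0]
force: [-0.0, 0.2, -1.8]
grip_width: 0.0358
gripper_force: 60.2
```

Call:
move_arm:
  dp:
    - [0,0,-0.008]
    - [0.07,0.012,-0.008]
    - [0.14,0.025,-0.008]
    - [0.21,0.037,-0.008]
    - [0.28,0.049,-0.008]
    - [0.35,0.062,-0.008]
    - [0.42,0.074,-0.008]
    - [0.42,0.074,-0.008]
    - [0.42,0.074,-0.008]
  twist:
    - [0,0,0]
    - [0,0,0]
    - [0,0,0]
    - [0,0,0]
    - [0,0,0]
    - [0,0,0]
    - [0,0,0]
    - [0,0,0]
    - [0,0,0]

```text
time: 8.47
tcp_pos: [0.5001, -0.0563, 0.0226]
tcp_rot: [0.996, 0.087, 0.002, 0.001]
force: [2.2, 1.9, 6.5]
grip_width: 0.0352
gripper_force: 60.9
```

Call:
move_arm:
  dp:
    - [0.015,0.0025,0]
    - [0.03,0.005,0]
    - [0.044,0.008,0]
    - [0.044,0.008,0]
    - [0.044,0.008,0]
  twist:
    - [0,0,0]
    - [0,0,0]
    - [0,0,0]
    - [0,0,0]
    - [0,0,0]

```text
time: 8.88
tcp_pos: [0.505, -0.0547, 0.0226]
tcp_rot: [0.996, 0.087, -0.001, 0.0]
force: [-11.8, -2.5, 18.0]
grip_width: 0.0355
gripper_force: 61.8
```

```bash
cat > m.py <<'E'
from h import *
s=dict(np.load("side.npz")); t0=dict(np.load("top.npz"))
d=np.array([.985,.174]); n=np.array([-.174,.985]); o=np.array([.703,-.020])
def prof(n_,s):
    P=cloud(s); q=P[...,:2]-o; x=q@d; y=q@n
    out=[]
    for a,b in((-.125,-.10),(-.10,-.075),(.06,.11)):
        m=(x>a)&(x<b)&(abs(y)<.095)&(P[...,2]>.045)&(P[...,2]<.08)
        out.append((round(float(np.mean(P[...,2][m])*1000),2),int(m.sum())))
    return n_,out
print(prof("top0",t0),prof("side0",s),prof("side2",dict(np.load("side2.npz"))))
for n_ in("side","top"):print(prof(n_,snap(n_)))
x=manip.sense();print(x["tcp_pos"],x["force"])
E
python3 m.py
```

```text
('top0', [(62.28, 637), (62.59, 638), (66.91, 1045)]) ('side0', [(60.73, 288), (61.15, 281), (66.5, 475)]) ('side2', [(61.19, 291), (61.08, 283), (66.43, 465)])
('side', [(60.9, 278), (60.73, 290), (66.73, 481)])
('top', [(62.58, 326), (62.38, 557), (66.62, 1033)])
[ 0.50498757 -0.05474731  0.02259374] [-9.90923847 -1.72622209 16.4752586 ]
```

Call:
move_arm:
  dp:
    - [0,0,0.006]
    - [0.02,0.003,0.006]
    - [0.03,0.005,0.006]
    - [0.03,0.005,0.006]
  twist:
    - [0,0,0]
    - [0,0,0]
    - [0,0,0]
    - [0,0,0]

```text
time: 9.32
tcp_pos: [0.5102, -0.0538, 0.0226]
tcp_rot: [0.996, 0.087, -0.003, -0.0]
force: [-14.1, -4.9, 13.6]
grip_width: 0.0353
gripper_force: 61.6
```

```bash
python3 m.py
```

```text
('top0', [(62.28, 637), (62.59, 638), (66.91, 1045)]) ('side0', [(60.73, 288), (61.15, 281), (66.5, 475)]) ('side2', [(61.19, 291), (61.08, 283), (66.43, 465)])
('side', [(61.22, 279), (61.36, 291), (66.57, 469)])
('top', [(62.6, 251), (62.67, 479), (66.73, 1040)])
[ 0.51026925 -0.05387529  0.02263203] [-13.847946    -4.61479268  12.02589077]
```

Call:
move_arm:
  dp:
    - [0.01,0.002,0.005]
    - [0.02,0.0035,0.005]
    - [0.03,0.005,0.005]
    - [0.03,0.005,0.005]
    - [0.03,0.005,0.005]
  twist:
    - [0,0,0]
    - [0,0,0]
    - [0,0,0]
    - [0,0,0]
    - [0,0,0]

```text
time: 9.83
tcp_pos: [0.5155, -0.0524, 0.0227]
tcp_rot: [0.996, 0.087, -0.004, -0.001]
force: [-12.6, -3.0, 5.4]
grip_width: 0.0353
gripper_force: 60.8
```

```bash
python3 m.py | tail -3
```

```text
('side', [(62.03, 280), (62.14, 282), (66.64, 469)])
('top', [(63.96, 190), (63.65, 422), (66.72, 1025)])
[ 0.51545719 -0.05236816  0.02263742] [-12.85324319  -1.65991493   4.5075599 ]
```

Call:
move_arm:
  dp:
    - [0.015,0.0025,0]
    - [0.03,0.005,0]
    - [0.045,0.008,0]
    - [0.045,0.008,0]
    - [0.045,0.008,0]
  twist:
    - [0,0,0]
    - [0,0,0]
    - [0,0,0]
    - [0,0,0]
    - [0,0,0]

```text
time: 10.35
tcp_pos: [0.5247, -0.0506, 0.0226]
tcp_rot: [0.996, 0.087, -0.004, -0.001]
force: [-12.1, -2.5, 4.7]
grip_width: 0.0353
gripper_force: 60.8
```

```bash
python3 m.py | tail -3
```

```text
('side', [(64.44, 249), (63.71, 285), (67.16, 466)])
('top', [(65.87, 118), (65.37, 315), (67.02, 1009)])
[ 0.52471017 -0.05065069  0.02264258] [-11.65588855  -2.53374446   5.0061484 ]
```

Call:
move_arm:
  dp:
    - [0.012,0.002,0]
    - [0.024,0.004,0]
    - [0.034,0.006,0]
    - [0.034,0.006,0]
    - [0.034,0.006,0]
    - [0.034,0.006,0]
    - [0.034,0.006,0]
  twist:
    - [0,0,0]
    - [0,0,0]
    - [0,0,0]
    - [0,0,0]
    - [0,0,0]
    - [0,0,0]
    - [0,0,0]

```text
time: 11.03
tcp_pos: [0.5314, -0.0495, 0.0226]
tcp_rot: [0.996, 0.087, -0.004, -0.001]
force: [-11.6, -1.8, 4.8]
grip_width: 0.0352
gripper_force: 60.7
```

```bash
python3 m.py | tail -3; python3 - <<'E'
from h import *
t=snap("top");s=snap("side")
a=cv2.resize(t["image"][70:220,250:400,::-1],(400,400),interpolation=2)
b=cv2.resize(s["image"][160:310,250:400,::-1],(400,400),interpolation=2)
cv2.imwrite("pics/c5.png",np.hstack([a,b]))
E
```

```text
('side', [(65.76, 231), (65.26, 285), (67.01, 471)])
('top', [(67.38, 91), (66.46, 238), (66.83, 984)])
[ 0.53136933 -0.04947792  0.02264376] [-12.02621768  -0.99765315   5.14415651]
```

View pics/c5.png

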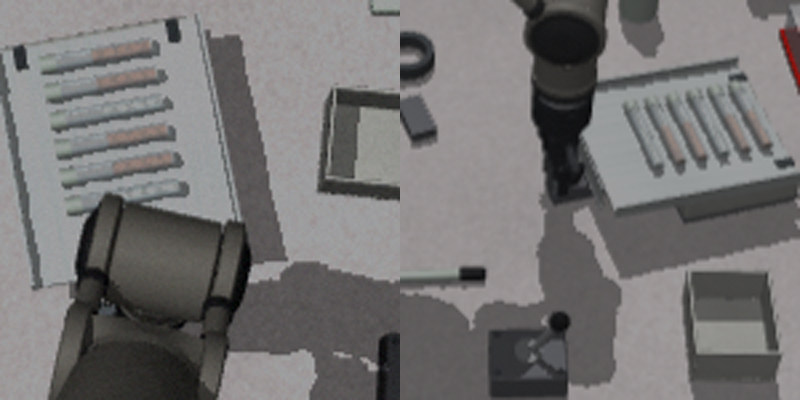

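The picture shows the tray raised on the wedge, with the gripper standing clear in front of it. The lever is still at off. The lift is about 5 mm, so I'm handing in.

```bash
python3 -c "
from station import manip
print(manip.close_job())"
```

```text
the job is handed in; nothing more can be done
None
```

The job is handed in, with no verdict returned: the switch is off, and the gripped wedge lies flat under the lip, carrying the tray about 5 mm up by depth measurement and wedge travel.

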